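Load the vial infeed shuttle and close its bay

TASK

Set the tray of amber vials down in the infeed shuttle, push the shuttle along its rail until it is fully home in the glazed bay, and shut the bay with its steel cover: yellow lip hooked under the ledge at the far end, near edge swung down flat behind the two red stops. The shuttle jams when it is pushed off its centre line, so never force it; keep the tray upright and leave everything else on the bench where it is.

Things in the scene. Friction and masses are not known exactly. Their poses are not given: they have to be found in the camera images.
- station: Infeed station, fixed, its place and yaw vary: white and steel base 345 x 180 mm, steel deck at z = 20 mm. Origin: bench level under the rail's centre line; x along the rail into the bay, z up. Dark guide rail at y = 0: 18 mm wide, 8 high, x = -165 to 145 mm. The shuttle's run ends at rubber bumpers, x = 145. Two columns behind the bay (x = 168, y = +-72) are 170 mm tall.
- bay_mouth (a point): Station x = 0, y = 0, z = 125 mm: middle of the bay's mouth, level with its wall tops. The bay runs from here to x = 150 mm: clear side walls 78 to 83 mm either side of the rail, tops at z = 125, steel end wall x = 150 to 158; open on top and at the mouth. On each side wall's mouth end a red cover stop, x = 0 to 8 mm, stands 8 mm up (to z = 133).
- ledge_edge (a point): Middle of the lower near edge of the ledge: station x = 136, y = 0, z = 136 mm. The ledge is a dark steel bar with a yellow edge over the bay's far end, x = 136 to 158, 166 mm long, underside 11 mm above the side walls' tops, top at z = 142 mm.
- shuttle: Aluminium tray shuttle, loose on the rail, 132 x 130 mm, about 0.5 kg. Origin under its centre at deck level (station z = 20 mm), x into the bay. Starts at station x = -75 to -45; home against the bumpers it is at x = 80 mm. Two short cheeks under its rear (24 mm long, 1.5 mm play) straddle the rail: pushed at mid-width it slides with 5 to 9 N (20 to start); 25 mm off centre it skews and wedges.
- tray_bed (a point): Middle of the shuttle's tray bed: shuttle x = 1, y = 0, z = 16 mm. The bed is 116 mm (x) by 84 mm (y), between the push plate (z up to 75 mm, x = -65 to -57, 130 mm wide, blue), a front lip and two side lips, each 7 mm high and 4 to 6 mm thick.
- push_pad (a point): Centre of the black rubber palm pad (36 mm wide, 30 high) in the middle of the rear face of the shuttle's blue push plate: shuttle x = -67, y = 0, z = 58 mm. The push is towards the shuttle's +x. The push plate's top edge is 17 mm above this point.
- vial_tray: White tray 104 (x) x 72 (y) mm, walls 16 mm, full of amber vials with aluminium caps (tops at z = 45 mm), with a green lifting handle; 0.27 to 0.5 kg, loose on the bench left or right of the station (the cover is on the other side). Origin: centre of the underside, z up. Goes in the shuttle either way round, x along the rail, 6 mm to spare all round.
- tray_grip (a point): Middle of the tray's handle: a green bar 60 mm long along the tray's x, 12 mm wide (y), z = 64 to 80 mm, above the vials; this point is at z = 72 over the tray's centre, 27 mm above the vial tops.
- cover: Bay cover, a flat steel plate 135 (x) x 164 (y) mm, 0.35 kg, lying handle up on the bench. Origin: centre of the underside; x to its lip, z up. Plate 6 mm thick from x = -67.5 to 54.5; from there to 67.5 the yellow lip, 130 mm wide, 4 thick, flush below. Shut: origin at station x = 79 (3.5 mm play), z = 125, x along station x, kept by its weight. Too long to drop straight in.
- cover_grip (a point): Middle of the cover's black bridge handle: a bar 74 mm long along the cover's y, 12 mm thick (x), z = 26 to 42 mm; this point is at cover x = 0, y = 0, z = 34 mm.
- cover_lip (a point): Middle of the tip of the cover's yellow lip, on the underside: cover x = 67.5, z = 0 mm.
- cover_near (a point): Middle of the cover's near edge (opposite the lip), on the underside: cover x = -67.5, z = 0 mm.
- beaker: Bystander: steel cup, 60 mm wide, 75 mm tall, beside the station, 145 mm to the left of the rail. Origin: underside, about its centre.
- cap_bin: Bystander: blue open bin of vial caps, 100 x 70 x 40 mm, to the right of the bay. Origin: underside, about its centre.
- spray_bottle: Bystander: amber bottle with white cap, 60 mm wide, 150 mm tall. Origin: underside, about its centre.
- forceps: Bystander: steel forceps lying along the right of the station, 140 mm long, 8 mm high. Origin: underside, about its centre.
- screwdriver: Bystander: red-handled screwdriver lying on the bench, 160 mm long. Origin: underside, about its centre.
Mind the look-alikes: they are no part of the job. What is shaped like the cover but pink is not meant.

How it is judged:
By the outcome, as a careful person would: the job done as asked, in the order asked, and still so for the second after the job is handed in, with the robot touching nothing.
It also fails if it takes over 72 s, if anything falls off the work surface, if the arm or the gripper's body presses on something with over 40 N, if the wrist force passes 120 N, or if a joint passes its speed limit or range.

ROBOT

A 7-joint arm with a two-finger parallel gripper is mounted at the origin on the work surface. World frame = base frame: x ahead of the robot, y to its left, z up, the work surface at z = 0. Lengths are in m, angles in rad, forces in N, time in s.
With the tool pointing down it reaches from about 0.425 to 0.925 m from the base axis. Payload 6.8 kg.
Tool frame: the origin (TCP) lies at the very end of the fingers, on their centre line; the grasp point (between the pads) lies 19 mm behind it; z points along the fingers, y is the line along which they close (so a half turn about z gives the same grasp; the last joint's range is limited). The gripper opens to 85 mm and grips with 20 to 120 N. Pads are 22 mm wide; open, the fingers measure 114 mm over their backs; the gripper's body (76 mm by 85 mm) begins 54 mm behind the grasp point. The pads swing forward as they close: fully open they stand 13 mm farther back than shut.
Start: joints at [1.082, 0.477, 0.022, 1.555, -0.011, 1.109, -0.083], TCP at [0.251, -0.627, 0.231] pointing down, gripper open.
Joint ranges: [-2.96, 2.96], [-0.34, 2.1], [-1.41, 1.46], [0.24, 2.44], [-1.37, 4.51], [0.17, 1.92], [-2.96, 2.96]. Speed limits (rad/s): [2.39, 2.39, 3.14, 3.14, 3.14, 3.14, 3.14].

INTERFACE

Orientations are given as a rotation vector (axis times angle).
In Python, from bench import monitor, optics, r gives the robot as it stands.
- The arm moves only by the shell command python3 -m crank 'ROWS' [OPENING] [FORCE]. ROWS is JSON, a list of rows, each a list of 2 entries, a list of its own where there are three numbers: the shift along the tool's x, y, z in cm, then the turn, a rotation vector about the tool's x, y, z in rad. A call has 1 to 5 rows; each row shifts and turns the commanded pose from where the row before left it, along the tool's axes as they then stand; what a row does not reach is not made up. A row lasts 1/10 s, in which the tool goes at most 50 mm and 8.59 degrees, less where a joint would pass 70% of its speed; a pose out of reach is approached as far as the arm can. A call is refused whole if a number of a shift passes 5 or a number of a turn 0.15, either way. A call with a gripper value outside its range is refused whole. OPENING is the finger opening in cm, from 0 to 8.54, set as the call begins (- or left out, the last holds). The fingers move at their own pace and stop on an object; FORCE is the grip in N (left out, the last holds). Time passes only in rows, so rows that do not move let the fingers close. It gives the time, the measured TCP pose, the force, the opening and the grip force at its end, in the units of the state.
- monitor.get_obs(): the state, without advancing time (a new reading comes with each control period).
- optics.grab_frame(name): name is "scene" or "top"; returns (picture, depth): 420x560x3 uint8, red, green, blue; 420x560 float32, m along the optical axis (not along the pixel's ray), 0 where there is no reading.
- optics.camera_model(name): a dict with "vertical_fov" (degrees; the focal length in pixels is half the picture's height over the tangent of half this angle, whatever the lens; pixels are square), "cx", "cy" (the principal point, pixels), "R" (3x3) and "t" (3): a world point X has camera coordinates R X + t. Camera axes: x right, y down, z forward; pixel columns grow to the right and rows downward; lengths in m; the calibration is good to about 2 mm. A picture is of the moment at which its call begins. camera_model takes no time and is no camera call.
- r.hand_in(): hands the job in; it is judged then, once.
The state is a dict: "clock": time; "joints": joint angles; "qvel": joint speeds; "tau": joint torques, N m; "tcp_pos": TCP position; "orientation": TCP orientation; "contact_force": force on the tool from outside, world axes, zero at the start; "moment": the same for the moment, N m; "grip_width": finger opening in m; "gripper_force": force on a finger pad.
Only numpy, scipy, OpenCV 4.12 (cv2) and the standard library are available. Lean on these libraries where they do the work, as an engineer would, in place of code of your own. Each camera call takes 0.05 s, during which the arm holds its last target. There are 200 camera calls.

## Working session

There is one attempt and no reset: what is moved stays moved. The work goes in short steps, Python scripts to look and compute and a shell command to move; the robot and the scene stay as the last step left them, time stands still between calls to the robot, and variables do not carry over. Pictures are saved under pics/ and viewed, at most 10 in all, crops included, and the job is handed in when it is done.

```bash
ls; mkdir -p pics
python3 - <<'E'
from bench import monitor, optics, r
import cv2, numpy as np
print(monitor.get_obs())
for n in("scene","top"):
    p,d=optics.grab_frame(n); cv2.imwrite(f"pics/{n}0.png",p[:,:,::-1]); np.save(f"pics/{n}0.npy",d)
    m=optics.camera_model(n); print(n,m)
E
```

```text
pics
{'clock': 0.0, 'joints': array([ 1.08187762,  0.47778608,  0.02231229,  1.55646339, -0.01147186,
        1.1092903 , -0.08307329]), 'qvel': array([-1.07134125e-04,  1.10500724e-03,  3.24228624e-04,  6.79471805e-04,
       -1.57744531e-03,  1.00824587e-03,  6.00176153e-05]), 'tau': array([-1.24675244e-03, -5.96459699e+01,  1.60714701e+00, -2.81201327e+01,
        1.24574019e-02,  9.35408782e-03,  8.25244172e-06]), 'tcp_pos': array([ 0.25065713, -0.62609298,  0.23032955]), 'orientation': array([-3.08306794e+00, -5.94380059e-01,  7.66165172e-04]), 'contact_force': array([ 0.03659397, -0.18071398,  0.18231202]), 'moment': array([-0.017741  ,  0.04169311, -0.00847565]), 'gripper_force': 0.0, 'grip_width': 0.08518015478491824}
scene {'vertical_fov': 48.66655438095134, 'cx': 280.43908377420775, 'cy': 202.29663530863203, 'R': array([[ 0.75124587,  0.65975543,  0.01877271],
       [ 0.5140476 , -0.56701871, -0.64361856],
       [-0.41398636,  0.49316585, -0.76511616]]), 't': array([-0.42198514, -0.15784116,  1.61653494])}
top {'vertical_fov': 52.96099437935647, 'cx': 276.4850634064171, 'cy': 211.2825356094744, 'R': array([[-0.01968508, -0.99972048,  0.0130939 ],
       [-0.99842837,  0.01896894, -0.05273492],
       [ 0.05247181, -0.01411141, -0.9985227 ]]), 't': array([0.05878854, 0.51200933, 1.34608529])}
```

View pics/scene0.png

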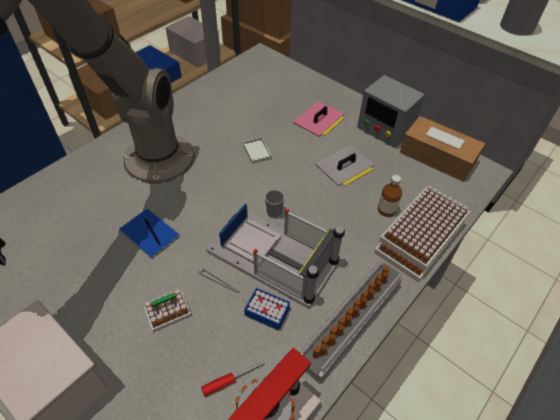

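View pics/top0.png

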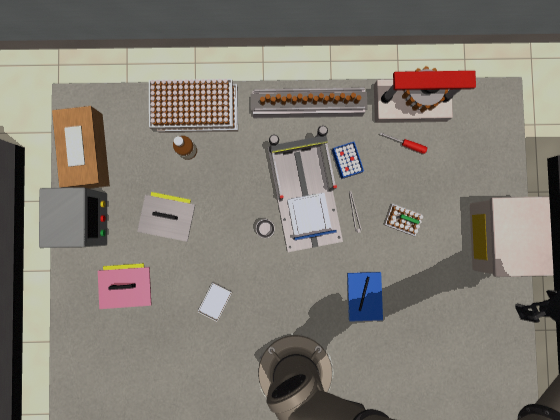

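Top view: the vial tray with the green handle is at (404,219). Possible mix-ups are the big vial rack (193,104), the cap bin (348,160) and the white dish (215,300). The steel cover with the yellow lip is at (166,216), and the pink look-alike is at (123,287). The shuttle is at (309,215), and the columns are at (274,140) and (322,131). I choose the green-handled tray and the grey cover, and check both in one crop.

```bash
cat > h.py <<'E'
import numpy as np, cv2
from scipy.spatial.transform import Rotation as Ro
from bench import monitor, optics, r
def cloud(n, p=None, d=None):
    if d is None: p,d=optics.grab_frame(n)
    m=optics.camera_model(n); f=210/np.tan(np.radians(m["vertical_fov"])/2)
    v,u=np.mgrid[:420,:560]
    c=np.stack([(u-m["cx"])/f*d,(v-m["cy"])/f*d,d],-1)
    return p,d,(c-m["t"])@m["R"]       # R^T (c-t)
def proj(n,X):
    m=optics.camera_model(n); f=210/np.tan(np.radians(m["vertical_fov"])/2)
    c=np.asarray(X)@m["R"].T+m["t"]; return c[...,:2]/c[...,2:]*f+[m["cx"],m["cy"]]
def rect(P):
    (c,s,a)=cv2.minAreaRect((P[:,:2]*1000).astype(np.float32)); return np.round(c,1),np.round(s,1),round(a,2)
E
python3 - <<'E'
from h import *
for n in("scene","top"):
    p=cv2.imread(f"pics/{n}0.png")[:,:,::-1]; d=np.load(f"pics/{n}0.npy"); _,_,X=cloud(n,p,d)
    hsv=cv2.cvtColor(np.ascontiguousarray(p),cv2.COLOR_RGB2HSV); H,S,V=[hsv[...,i] for i in range(3)]
    b={}
    z=X[...,2]; W=(X[...,0]>.3)&(X[...,0]<1.1)&(abs(X[...,1])<.8)&(d>0)
    b["green"]=W&(H>45)&(H<80)&(S>120)&(z>.05)&(z<.1)
    b["yellow"]=W&(H>24)&(H<36)&(S>140)
    b["redstop"]=W&((H<6)|(H>174))&(S>140)&(z>.11)&(z<.14)
    b["blue"]=W&(H>100)&(H<125)&(S>120)&(z>.07)&(z<.11)
    b["column"]=W&(z>.164)&(z<.18)
    b["dark"]=W&(V<60)&(z>.03)&(z<.05)
    print(n)
    for k,m in b.items():
        N,L,st,_=cv2.connectedComponentsWithStats(m.astype(np.uint8))
        for i in range(1,N):
            if st[i,4]>=8: q=X[L==i]; print(k,st[i],rect(q),"med",np.round(np.median(q,0),4), "zmax",round(np.percentile(q[:,2],95),4))
p=cv2.imread("pics/top0.png")
a=cv2.resize(p[180:260,365:445],(390,390),interpolation=2);b=cv2.resize(p[180:260,125:205],(390,390),interpolation=2)
cv2.imwrite("pics/crop.png",np.hstack([a,b]))
E
```

```text
scene
green [364 120   5   4  14] (array([457.5, 587.7]), array([13. , 13.8]), 1.94) med [0.4576 0.5859 0.0541] zmax 0.061
green [152 294  23  12 109] (array([ 481.1, -363.5]), array([56.6, 14.2]), 70.01) med [ 0.4822 -0.3636  0.0788] zmax 0.0829
yellow [323 117  21  18  64] (array([348.4, 542. ]), array([ 13.3, 128.1]), 4.26) med [0.3486 0.54   0.0027] zmax 0.0065
yellow [343 168  30  17 101] (array([567.1, 389.3]), array([130.4,  15.6]), 77.56) med [0.567  0.3878 0.0033] zmax 0.0079
redstop [285 209   4   4  12] (array([551.5,  34.6]), array([12.5,  6.4]), 72.17) med [0.5511 0.0323 0.1309] zmax 0.1333
redstop [254 249   3   5  11] (array([ 580.2, -124.8]), array([ 4.8, 10.6]), 15.21) med [ 0.5805 -0.127   0.1331] zmax 0.1347
blue [220 204  26  35 221] (array([438.7, -69.3]), array([ 11.3, 130. ]), 9.51) med [ 0.4408 -0.0744  0.0887] zmax 0.0967
column [ 364   75   61   37 1109] (array([502.8, 657.2]), array([135. , 173.6]), 88.96) med [0.5067 0.6519 0.1685] zmax 0.1722
column [334 226  11  10  68] (array([717.6,  49.7]), array([25.9, 25.8]), 0.92) med [0.7172 0.051  0.1687] zmax 0.
[... 2542 characters left out ...]
 [282 151  11   3  22] (array([699.5,  11.7]), array([ 6.1, 32.3]), 6.49) med [0.701  0.0122 0.0374] zmax 0.0439
dark [101 192   4   8  17] (array([571.4, 595.8]), array([22.7,  2.6]), 4.86) med [0.5738 0.5956 0.0399] zmax 0.048
dark [101 208   4   7  19] (array([522.9, 595.3]), array([ 3. , 19.2]), 86.09) med [0.5201 0.5957 0.0371] zmax 0.0489
dark [153 212  24   7  69] (array([506.4, 402.6]), array([71. ,  8.6]), 77.59) med [0.5064 0.4027 0.043 ] zmax 0.0471
dark [101 222   4   9  20] (array([475.2, 595.1]), array([26.7,  7.4]), 12.89) med [0.4789 0.595  0.0403] zmax 0.0483
dark [101 236   4   9  21] (array([431.9, 596.3]), array([ 3.1, 25.2]), 88.44) med [0.432  0.5958 0.0367] zmax 0.0477
```

View pics/crop.png

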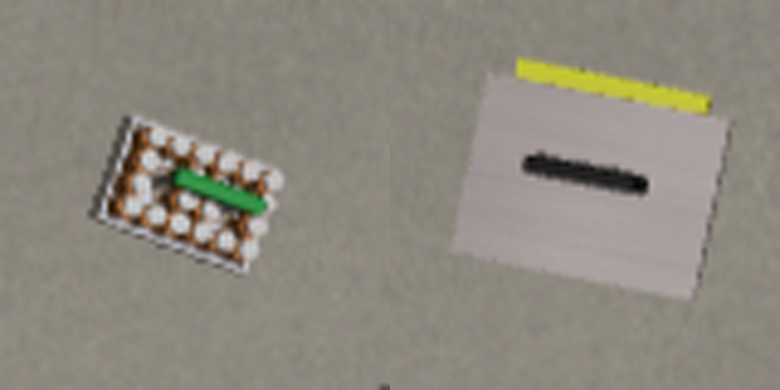

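The crop confirms both: the green-handled vial tray on the left, the grey steel cover with the yellow lip on the right. Next I check the box near the start path and write a small target-to-rows helper.

```bash
cat >> h.py <<'E'
def st():
    o=monitor.get_obs(); R=Ro.from_rotvec(o["orientation"]).as_matrix(); return o,np.array(o["tcp_pos"]),R
def want(pos,ang,tilt=0):
    """shift (tool cm, before turning), then turn; ang: world yaw deg of tool x; tilt about tool x, deg"""
    o,p,R=st(); a=np.radians(ang)
    T=Ro.from_euler("z",a).as_matrix()@np.diag([1,-1,-1.])@Ro.from_euler("x",tilt,degrees=True).as_matrix()
    print("t",round(o["clock"],2),"tcp",np.round(p*1000,1),"shift cm",np.round(R.T@(np.array(pos)-p)*100,2),
      "turn",np.round(Ro.from_matrix(R.T@T).as_rotvec(),3),"F",np.round(o["contact_force"],1),"w",round(o["grip_width"]*1000,1),"g",round(o["gripper_force"],1))
E
python3 - <<'E'
from h import *
_,_,X=cloud("top",cv2.imread("pics/top0.png"),np.load("pics/top0.npy"))
q=X[195:280,462:555].reshape(-1,3);q=q[(q[:,2]>.03)&(q[:,2]<.5)]
print(np.percentile(q,[1,50,99],axis=0).round(3))
want([.480,-.361,.15],70.3)
E
```

```text
[[ 0.308 -0.74   0.036]
 [ 0.419 -0.632  0.158]
 [ 0.531 -0.574  0.164]]
t 0.1 tcp [ 250.7 -626.1  230.4] shift cm [ 31.15 -16.08   8.06] turn [-0.002 -0.001 -0.846] F [-0.4  0.8  0. ] w 85.4 g 0.0
```

```bash
python3 -m crank '[[[3.1,-1.6,0],[0,0,0]],[[3.1,-1.6,0],[0,0,0]],[[3.1,-1.6,0],[0,0,0]],[[3.1,-1.6,0],[0,0,0]],[[3.1,-1.6,0],[0,0,0]]]' 5
python3 -m crank '[[[3.1,-1.6,0],[0,0,0]],[[3.1,-1.6,0],[0,0,0]],[[3.1,-1.6,0],[0,0,0]],[[3.1,-1.6,0],[0,0,0]],[[3.1,-1.6,0],[0,0,0]]]'
python3 -m crank '[[[0,0,1.5],[0,0,-0.141]],[[0,0,1.5],[0,0,-0.141]],[[0,0,1.5],[0,0,-0.141]],[[0,0,1.5],[0,0,-0.141]],[[0,0,1],[0,0,-0.141]]]'
python3 -m crank '[[[0,0,1],[0,0,-0.141]],[[0,0,0],[0,0,0]],[[0,0,0],[0,0,0]]]'
python3 - <<'E'
from h import *
want([.480,-.361,.055],70.3); print(st()[0]["joints"].round(2))
E
```

```text
clock: 0.6
tcp_pos: [0.3656, -0.4934, 0.2309]
orientation: [-3.084, -0.594, 0.001]
contact_force: [0.3, -0.6, -1.0]
grip_width: 0.0499
gripper_force: 0.0
clock: 1.1
tcp_pos: [0.4797, -0.3616, 0.231]
orientation: [-3.084, -0.594, 0.001]
contact_force: [0.1, 0.4, -0.4]
grip_width: 0.0499
gripper_force: 0.0
clock: 1.6
tcp_pos: [0.4785, -0.3624, 0.1597]
orientation: [-2.683, -1.63, 0.001]
contact_force: [-0.7, -0.4, 0.0]
grip_width: 0.05
gripper_force: 0.0
clock: 1.9
tcp_pos: [0.479, -0.3629, 0.1512]
orientation: [-2.572, -1.803, 0.0]
contact_force: [0.3, -0.2, 0.6]
grip_width: 0.0504
gripper_force: 0.0
t 1.9 tcp [ 479.  -362.9  151.2] shift cm [0.21 0.04 9.62] turn [-0.001 -0.    -0.004] F [ 0.3 -0.2  0.6] w 50.4 g 0.0
[ 0.74  0.46 -0.26  1.8   0.14  0.91  0.07]
```

```bash
python3 -m crank '[[[0.1,0,3],[0,0,0]],[[0.1,0,3],[0,0,0]],[[0,0,2],[0,0,0]],[[0,0,1.6],[0,0,0]],[[0,0,0],[0,0,0]]]'
python3 -m crank '[[[0,0,0],[0,0,0]],[[0,0,0],[0,0,0]],[[0,0,0],[0,0,0]],[[0,0,0],[0,0,0]],[[0,0,0],[0,0,0]]]' 0 50
python3 - <<'E'
from h import *
want([.480,-.361,.2],70.3)
E
```

```text
clock: 2.4
tcp_pos: [0.479, -0.3604, 0.0537]
orientation: [-2.568, -1.805, 0.002]
contact_force: [0.1, 0.3, -0.0]
grip_width: 0.05
gripper_force: 0.0
clock: 2.9
tcp_pos: [0.48, -0.3614, 0.0563]
orientation: [2.568, 1.807, 0.0]
contact_force: [-2.6, 1.3, 6.3]
grip_width: 0.011
gripper_force: 53.6
t 2.9 tcp [ 480.  -361.4   56.3] shift cm [  0.03  -0.   -14.37] turn [ 0.001  0.    -0.001] F [-2.6  1.3  6.3] w 11.0 g 53.6
```

```bash
python3 -m crank '[[[0,0,-1],[0,0,0]],[[0,0,-3],[0,0,0]],[[0,0,-4],[0,0,0]],[[0,0,-3],[0,0,0]],[[0,0,-1],[0,0,0]]]'
python3 -m crank '[[[0,0,0],[0,0,0]],[[0,0,0],[0,0,0]]]'
cat >> h.py <<'E'
def green(n):
    p,d,X=cloud(n); hsv=cv2.cvtColor(np.ascontiguousarray(p),cv2.COLOR_RGB2HSV)
    o,c,R=st()
    m=(hsv[...,0]>45)&(hsv[...,0]<80)&(hsv[...,1]>100)&(d>0)&(np.linalg.norm(X-c,axis=-1)<.1)
    return X[m],p
E
python3 - <<'E'
from h import *
o,c,R=st()
for n in("scene","top"):
    q,p=green(n); print(n,len(q),rect(q),np.percentile(q[:,2],[5,95]).round(4), "in tool frame mm",np.percentile((q-c)@R*1000,[2,50,98],axis=0).round(1).tolist())
    cv2.imwrite(f"pics/{n}1.png",p[:,:,::-1])
want([.480,-.361,.2],70.3)
a=cv2.imread("pics/scene1.png")[220:360,90:290]; cv2.imwrite("pics/c1.png",cv2.resize(a,None,fx=3,fy=3))
E
```

```text
clock: 3.4
tcp_pos: [0.4816, -0.3619, 0.1791]
orientation: [2.564, 1.805, 0.004]
contact_force: [0.8, 0.0, -3.5]
grip_width: 0.011
gripper_force: 52.3
clock: 3.6
tcp_pos: [0.4789, -0.3605, 0.1737]
orientation: [-2.567, -1.807, 0.002]
contact_force: [0.5, -0.0, -4.5]
grip_width: 0.0111
gripper_force: 52.2
scene 81 (array([ 487.8, -364.9]), array([58.1, 25. ]), 69.14) [0.1879 0.2   ] in tool frame mm [[-29.0, -2.1, -47.2], [-14.9, 5.5, -22.2], [27.5, 17.6, -12.6]]
top 49 (array([ 484.4, -345.3]), array([32.4, 12.1]), 67.54) [0.1897 0.2026] in tool frame mm [[-0.1, -5.5, -30.6], [16.6, 0.2, -23.7], [30.9, 5.2, -14.5]]
t 3.7 tcp [ 478.7 -360.3  173.1] shift cm [-0.02  0.14 -2.69] turn [-0.004 -0.001 -0.   ] F [-0.3 -0.5 -3.6] w 11.0 g 52.2
```

View pics/c1.png

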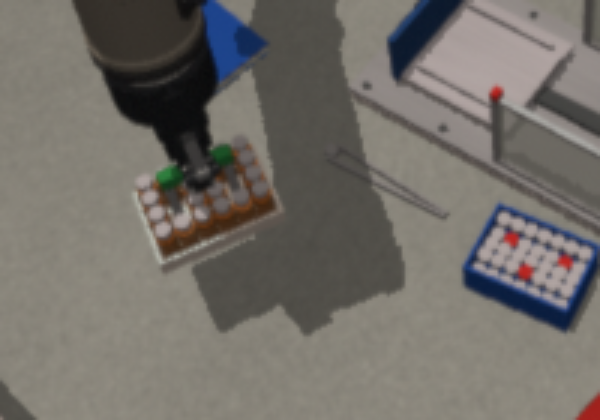

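The tray hangs level and centred: green handle ends at crop (168,176) and (222,155). Next I turn it to the rail's yaw and carry it over.

```bash
python3 -m crank '[[[0,0,-1],[0,0,0.08]],[[0,0,-1],[0,0,0.14]],[[0,0,-0.5],[0,0,0.14]],[[0,0,0],[0,0,0.14]],[[0,0,0],[0,0,0.14]]]'
python3 -m crank '[[[0,0,0],[0,0,0.14]],[[0,0,0],[0,0,0.14]],[[0,0,0],[0,0,0.14]],[[0.3,-1.5,0],[0,0,0]],[[0.7,-3,0],[0,0,0]]]'
python3 -m crank '[[[0.9,-3.8,0],[0,0,0]],[[0.9,-3.8,0],[0,0,0]],[[0.9,-3.8,0],[0,0,0]],[[0.9,-3.8,0],[0,0,0]],[[0.9,-3.8,0],[0,0,0]]]'
python3 -m crank '[[[0.9,-3,0],[0,0,0]],[[0.5,-2,0],[0,0,0]],[[0.2,-1,0],[0,0,0]],[[0,0,0],[0,0,0]],[[0,0,0],[0,0,0]]]'
python3 - <<'E'
from h import *
o,c,R=st()
q,p=green("top"); print(rect(q),"tool",np.percentile((q-c)@R*1000,[2,50,98],axis=0).round(1).tolist())
q,ps=green("scene"); print("tool",np.percentile((q-c)@R*1000,[2,50,98],axis=0).round(1).tolist())
cv2.imwrite("pics/v2.png",np.hstack([cv2.resize(p[170:260,260:350,::-1],(400,400)),cv2.resize(ps[170:300,190:320,::-1],(400,400))]))
want([.4982,-.0563,.095],9.75); print(o["joints"].round(2))
E
```

```text
clock: 4.2
tcp_pos: [0.4792, -0.3606, 0.1987]
orientation: [-3.008, -0.899, 0.003]
contact_force: [-0.5, 0.2, -3.0]
grip_width: 0.0111
gripper_force: 52.2
clock: 4.7
tcp_pos: [0.481, -0.3158, 0.1989]
orientation: [3.131, 0.261, -0.004]
contact_force: [0.2, -0.4, -3.7]
grip_width: 0.0113
gripper_force: 52.2
clock: 5.2
tcp_pos: [0.4941, -0.1174, 0.1994]
orientation: [-3.129, -0.269, 0.002]
contact_force: [1.0, 0.1, -3.6]
grip_width: 0.0107
gripper_force: 52.2
clock: 5.7
tcp_pos: [0.5005, -0.0593, 0.1999]
orientation: [3.13, 0.262, -0.001]
contact_force: [-0.8, -0.4, -3.6]
grip_width: 0.0113
gripper_force: 52.3Traceback (most recent call last):
  File "<stdin>", line 3, in <module>
    return _quantile_unchecked(
        a, q, axis, out, overwrite_input, method, keepdims, weights)
    return _ureduce(a,
                    func=_quantile_ureduce_func,
    ...<5 lines>...
                    overwrite_input=overwrite_input,
                    method=method)
    r = func(a, **kwargs)
    result = _quantile(arr,
                       quantiles=q,
    ...<2 lines>...
                       out=out,
                       weights=wgt)
    slices_having_nans = np.isnan(arr[-1, ...])
                                  ~~~^^^^^^^^^
IndexError: index -1 is out of bounds for axis 0 with size 0
```

Run:
```python
from h import *
o,c,R=st()
q,ps=green("scene"); print(len(q),"tool",np.percentile((q-c)@R*1000,[2,50,98],axis=0).round(1).tolist())
cv2.imwrite("pics/s2.png",cv2.resize(ps[160:300,190:360,::-1],None,fx=4,fy=4))
want([.4982,-.0563,.095],9.75); print(o["joints"].round(2))
```

```text
46 tool [[6.3, -4.1, -25.7], [21.2, 5.0, -22.5], [31.7, 9.0, -14.1]]
t 5.8 tcp [500.6 -60.  200.1] shift cm [-0.17 -0.41 10.51] turn [ 0.001  0.001 -0.005] F [-1.2 -0.9 -4.1] w 11.1 g 52.3
[ 0.17  0.24 -0.2   1.98  0.06  0.93 -1.47]
```

View pics/s2.png

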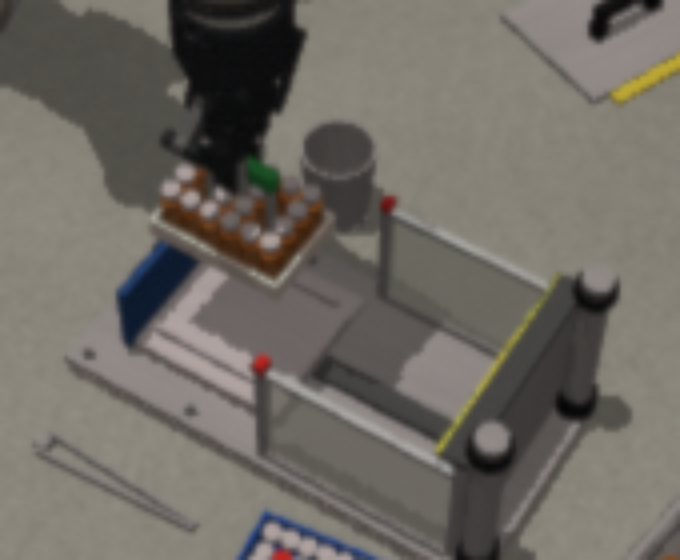

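Scene crop: the tray (about 245,230) hangs above the shuttle bed, level and aligned with the rail. Next I lower it.

```bash
python3 -m crank '[[[-0.1,-0.2,1],[0,0,0]],[[-0.1,-0.2,2],[0,0,0]],[[0,0,2],[0,0,0]],[[0,0,2],[0,0,0]],[[0,0,1.3],[0,0,0]]]'
python3 -m crank '[[[0,0,0.7],[0,0,0]],[[0,0,0.5],[0,0,0]],[[0,0,0.5],[0,0,0]],[[0,0,0.3],[0,0,0]],[[0,0,0],[0,0,0]]]'
python3 - <<'E'
from h import *
want([.4982,-.0563,.092],9.75)
E
```

```text
clock: 6.3
tcp_pos: [0.4971, -0.0553, 0.1153]
orientation: [-3.131, -0.26, 0.004]
contact_force: [0.1, -0.2, -2.6]
grip_width: 0.0113
gripper_force: 52.2
clock: 6.8
tcp_pos: [0.4983, -0.0547, 0.0973]
orientation: [3.131, 0.262, 0.0]
contact_force: [-0.1, 0.4, -3.1]
grip_width: 0.0111
gripper_force: 52.2
t 6.8 tcp [498.3 -54.7  97.3] shift cm [-0.04  0.15  0.53] turn [ 0.    -0.    -0.003] F [-0.1  0.4 -3.1] w 11.1 g 52.2
```

```bash
python3 -m crank '[[[0,0.1,0.2],[0,0,0]],[[0,0,0.2],[0,0,0]],[[0,0,0.1],[0,0,0]],[[0,0,0],[0,0,0]],[[0,0,0],[0,0,0]]]'
python3 - <<'E'
from h import *
want([.4982,-.0563,.092],9.75)
o,c,R=st()
_,ps=green("scene")
cv2.imwrite("pics/s3.png",cv2.resize(ps[180:270,200:310,::-1],None,fx=6,fy=6))
E
```

```text
clock: 7.3
tcp_pos: [0.4985, -0.0557, 0.0924]
orientation: [3.131, 0.262, 0.0]
contact_force: [-0.6, 0.7, -2.8]
grip_width: 0.0105
gripper_force: 52.3
t 7.3 tcp [498.5 -55.7  92.4] shift cm [-0.04  0.06  0.04] turn [ 0.    -0.    -0.003] F [-0.6  0.7 -2.8] w 10.5 g 52.3
```

View pics/s3.png

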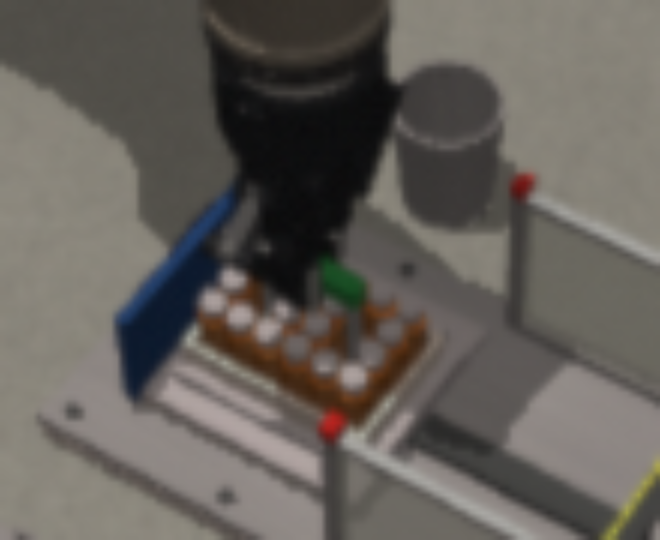

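The tray (about 310,340) sits between the blue plate (180,300) and the front lip (430,390). It still hangs a few mm up, so I ease it down and watch the force.

```bash
python3 -m crank '[[[0,0,0.1],[0,0,0]],[[0,0,0.1],[0,0,0]],[[0,0,0],[0,0,0]]]'
python3 -m crank '[[[0,0,0.1],[0,0,0]],[[0,0,0.1],[0,0,0]],[[0,0,0],[0,0,0]]]'
```

```text
clock: 7.65
tcp_pos: [0.4985, -0.055, 0.0918]
orientation: [-3.13, -0.262, -0.0]
contact_force: [-6.8, 2.9, 15.4]
grip_width: 0.0113
gripper_force: 54.9
clock: 7.95
tcp_pos: [0.4985, -0.0549, 0.0917]
orientation: [3.13, 0.262, 0.0]
contact_force: [-14.5, 2.9, 37.8]
grip_width: 0.0113
gripper_force: 58.2
```

Contact at the height expected for the bed. Now I relieve the load, release and rise.

```bash
python3 -m crank '[[[0,0,-0.2],[0,0,0]],[[0,0,-0.1],[0,0,0]],[[0,0,0],[0,0,0]]]'
python3 -m crank '[[[0,0,0],[0,0,0]],[[0,0,0],[0,0,0]],[[0,0,0],[0,0,0]],[[0,0,0],[0,0,0]]]' 3
python3 -m crank '[[[0,0,-1],[0,0,0]],[[0,0,-3],[0,0,0]],[[0,0,-4],[0,0,0]],[[0,0,-3],[0,0,0]],[[-3,0,0],[0,0,0]]]'
python3 -m crank '[[[-4,0,0],[0,0,0]],[[-4,0,0],[0,0,0]],[[-3,0,0],[0,0,0]],[[-1,0,0],[0,0,0]],[[0,0,0],[0,0,0]]]' 0
python3 - <<'E'
from h import *
for n in("top","scene"):
    p,d,X=cloud(n); cv2.imwrite(f"pics/{n}4.png",p[:,:,::-1]); hsv=cv2.cvtColor(np.ascontiguousarray(p),cv2.COLOR_RGB2HSV); H,S,V=[hsv[...,i] for i in range(3)]; z=X[...,2]
    m=(H>45)&(H<80)&(S>100)&(abs(X[...,1]+.055)<.1)&(z>.08)&(z<.14)&(X[...,0]>.4); b=(H>100)&(H<125)&(S>110)&(z>.06)&(z<.105)&(abs(X[...,1]+.06)<.1)&(abs(X[...,0]-.43)<.05)
    for k in(m,b): 
        if k.sum()>4: print(n,k.sum(),rect(X[k]),np.percentile(X[k][:,2],[5,95]).round(3))
want([.4,-.074,.066],9.75)
E
python3 -c "
import cv2,numpy as np
a=cv2.imread('pics/scene4.png')[180:270,200:310];b=cv2.imread('pics/top4.png')[170:260,260:350]
cv2.imwrite('pics/v4.png',np.hstack([cv2.resize(a,(420,344)),cv2.resize(b,(344,344))]))"
```

```text
clock: 8.25
tcp_pos: [0.4986, -0.0551, 0.0919]
orientation: [-3.13, -0.262, -0.001]
contact_force: [-3.6, 3.1, 8.8]
grip_width: 0.0108
gripper_force: 54.2
clock: 8.65
tcp_pos: [0.4985, -0.0559, 0.0911]
orientation: [3.131, 0.261, -0.0]
contact_force: [-0.4, -0.2, 0.7]
grip_width: 0.03
gripper_force: 0.0
clock: 9.15
tcp_pos: [0.4745, -0.0598, 0.2066]
orientation: [3.13, 0.264, 0.018]
contact_force: [-0.5, -1.4, -0.6]
grip_width: 0.0299
gripper_force: 0.0
clock: 9.65
tcp_pos: [0.35, -0.0809, 0.2019]
orientation: [3.13, 0.26, 0.002]
contact_force: [0.4, -0.0, 0.1]
grip_width: 0.0003
gripper_force: 0.0
top 71 (array([499.1, -54.1]), array([57.4, 11.4]), 8.3) [0.112 0.12 ]
top 93 (array([435.7, -64.4]), array([  7. , 127.1]), 9.81) [0.09  0.099]
scene 91 (array([490.6, -57.3]), array([22.8, 81.2]), 83.63) [0.107 0.119]
scene 285 (array([438.2, -69.5]), array([ 13.1, 127.4]), 9.41) [0.063 0.097]
t 9.75 tcp [352.2 -80.5 202. ] shift cm [ 4.79  0.15 13.62] turn [ 0.001 -0.002 -0.003] F [ 0.3 -0.4  0. ] w -0.2 g 0.0
```

View pics/v4.png

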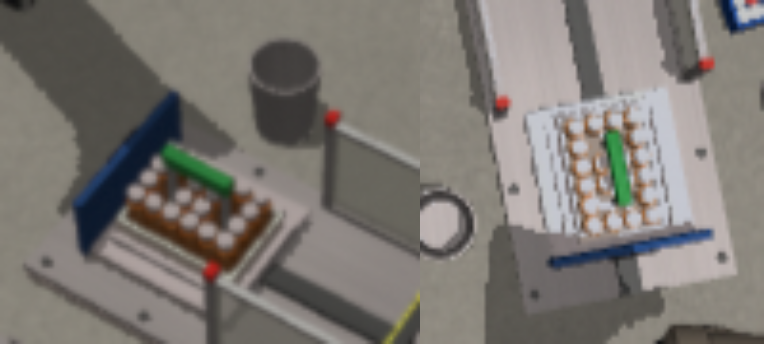

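The tray is seated flat in the bed, green handle in line with the rail, and the shuttle hasn't moved. Next I go down behind the push pad on the centre line with the fingers closed.

```bash
python3 -m crank '[[[2.1,0,2],[0,0,0]],[[2.1,0,3],[0,0,0]],[[0,0,3],[0,0,0]],[[0,0,2],[0,0,0]],[[0,0,0],[0,0,0]]]' 0
python3 - <<'E'
from h import *
want([.419,-.0692,.069],9.7); print(st()[0]["joints"].round(2))
E
```

```text
clock: 10.25
tcp_pos: [0.3916, -0.0728, 0.099]
orientation: [-3.129, -0.264, 0.007]
contact_force: [0.9, 0.2, 0.9]
grip_width: -0.0002
gripper_force: 0.0
t 10.25 tcp [391.6 -72.8  99. ] shift cm [2.77 0.11 2.99] turn [-0.002  0.005 -0.001] F [0.9 0.2 0.9] w -0.2 g 0.0
[ 0.21  0.24 -0.2   2.29  0.08  0.62 -1.46]
```

```bash
python3 -m crank '[[[0,0.1,1.5],[0,0,0]],[[0,0,1.5],[0,0,0]],[[0.5,0,0],[0,0,0]],[[0.5,0,0],[0,0,0]],[[0.5,0,0],[0,0,0]]]'
python3 - <<'E'
from h import *
want([.419,-.0692,.069],9.7); print(st()[0]["joints"].round(2))
E
python3 -m crank '[[[0.5,0,0],[0,0,0]],[[0.4,0,0],[0,0,0]],[[0.3,0,0],[0,0,0]],[[0.3,0,0],[0,0,0]]]'
python3 - <<'E'
from h import *
want([.419,-.0692,.069],9.7); print(st()[0]["joints"].round(2))
E
```

```text
clock: 10.75
tcp_pos: [0.4088, -0.072, 0.0724]
orientation: [3.13, 0.262, 0.004]
contact_force: [0.2, -0.1, -0.1]
grip_width: -0.0001
gripper_force: 0.0
t 10.75 tcp [408.8 -72.   72.4] shift cm [ 1.05 -0.1   0.34] turn [ 0.    -0.002 -0.002] F [ 0.2 -0.1 -0.1] w -0.1 g 0.0
[ 0.19  0.32 -0.19  2.28  0.11  0.56 -1.49]
clock: 11.15
tcp_pos: [0.4192, -0.07, 0.071]
orientation: [3.131, 0.261, -0.009]
contact_force: [-9.9, -2.0, 6.7]
grip_width: 0.0
gripper_force: 5.0
t 11.15 tcp [419.2 -70.   71. ] shift cm [-0.   -0.09  0.2 ] turn [-0.     0.006 -0.003] F [-9.9 -2.   6.7] w 0.0 g 5.0
[ 0.18  0.33 -0.19  2.25  0.12  0.57 -1.5 ]
```

Contact, on the centre line within 1 mm. Now a gentle push.

```bash
python3 -m crank '[[[0.3,0,0],[0,0,0]],[[0.3,0,0],[0,0,0]],[[0.3,0,0],[0,0,0]],[[0.4,0,0],[0,0,0]],[[0.5,0,0],[0,0,0]]]'
python3 -m crank '[[[0.6,0,0],[0,0,0]],[[0.7,0,0],[0,0,0]],[[0.8,0,0],[0,0,0]],[[0.8,0,0],[0,0,0]],[[0.8,0,0],[0,0,0]]]'
python3 - <<'E'
from h import *
want([.419+.1429,-.0692+.0244,.071],9.7); print(st()[0]["moment"].round(2))
E
```

```text
clock: 11.65
tcp_pos: [0.4353, -0.0675, 0.0705]
orientation: [3.13, 0.26, -0.013]
contact_force: [-8.8, -2.1, 6.4]
grip_width: 0.0001
gripper_force: 4.5
clock: 12.15
tcp_pos: [0.4725, -0.0613, 0.0706]
orientation: [3.13, 0.26, -0.011]
contact_force: [-8.8, -1.6, 6.9]
grip_width: 0.0
gripper_force: 4.3
t 12.15 tcp [472.5 -61.3  70.6] shift cm [ 9.08 -0.15 -0.11] turn [-0.     0.007 -0.003] F [-8.8 -1.6  6.9] w 0.0 g 4.3
[-0.32  1.71  0.01]
```

```bash
python3 -m crank '[[[1,0,0],[0,0,0]],[[1,0,0],[0,0,0]],[[1,0,0],[0,0,0]],[[1,-0.05,0],[0,0,0]],[[1,0,0],[0,0,0]]]'
python3 -m crank '[[[1,-0.05,0],[0,0,0]],[[0.9,0,0],[0,0,0]],[[0.6,0,0],[0,0,0]],[[0.3,0,0],[0,0,0]],[[0.2,0,0],[0,0,0]]]'
python3 - <<'E'
from h import *
want([.419+.1429,-.0692+.0244,.071],9.7)
E
```

```text
clock: 12.65
tcp_pos: [0.5219, -0.0525, 0.0705]
orientation: [3.13, 0.26, -0.012]
contact_force: [-9.0, -1.8, 5.5]
grip_width: 0.0
gripper_force: 4.3
clock: 13.15
tcp_pos: [0.5515, -0.047, 0.0705]
orientation: [3.13, 0.261, -0.011]
contact_force: [-9.5, -1.4, 6.9]
grip_width: -0.0001
gripper_force: 4.7
t 13.15 tcp [551.5 -47.   70.5] shift cm [ 1.06 -0.04 -0.06] turn [-0.     0.007 -0.003] F [-9.5 -1.4  6.9] w -0.1 g 4.7
```

```bash
python3 -m crank '[[[0.2,0,0],[0,0,0]],[[0.2,0,0],[0,0,0]],[[0.2,0,0],[0,0,0]],[[0.1,0,0],[0,0,0]],[[0.1,0,0],[0,0,0]]]'
python3 -m crank '[[[0.1,0,0],[0,0,0]],[[0.1,0,0],[0,0,0]],[[0.1,0,0],[0,0,0]]]'
python3 -m crank '[[[0.1,0,0],[0,0,0]],[[0.1,0,0],[0,0,0]]]'
```

```text
clock: 13.65
tcp_pos: [0.5592, -0.0457, 0.0705]
orientation: [3.13, 0.261, -0.011]
contact_force: [-9.0, -2.5, 6.9]
grip_width: -0.0003
gripper_force: 4.3
clock: 13.95
tcp_pos: [0.5621, -0.0453, 0.0705]
orientation: [3.13, 0.261, -0.011]
contact_force: [-8.4, -1.4, 4.3]
grip_width: -0.0002
gripper_force: 4.1
clock: 14.15
tcp_pos: [0.5623, -0.0453, 0.0704]
orientation: [3.13, 0.26, -0.017]
contact_force: [-15.4, -1.7, 11.4]
grip_width: -0.0001
gripper_force: 7.6
```

```bash
python3 -m crank '[[[0.1,0,0],[0,0,0]],[[0.1,0,0],[0,0,0]],[[0,0,0],[0,0,0]]]'
python3 -m crank '[[[-0.6,0,0],[0,0,0]],[[-1.5,0,0],[0,0,0]],[[-3,0,0],[0,0,0]],[[-3,0,-2],[0,0,0]],[[0,0,-4],[0,0,0]]]'
python3 -m crank '[[[0,0,-4],[0,0,0]],[[0,-3,-4],[0,0,0]],[[0,-4,-4],[0,0,0]],[[0,-4,0],[0,0,0]],[[0,-4,0],[0,0,0]]]' 5
python3 - <<'E'
from h import *
p,d,X=cloud("top"); cv2.imwrite("pics/top5.png",p[:,:,::-1]); hsv=cv2.cvtColor(np.ascontiguousarray(p),cv2.COLOR_RGB2HSV); H,S,V=[hsv[...,i] for i in range(3)]; z=X[...,2]; D=d>0
for k,m in dict(green=(H>45)&(H<80)&(S>100)&(abs(X[...,1]+.03)<.1)&(z>.08)&(z<.14)&(X[...,0]>.5), blue=(H>100)&(H<125)&(S>110)&(z>.08)&(z<.105)&(abs(X[...,1]+.045)<.1)&(abs(X[...,0]-.57)<.04),
  cov=(V<60)&(z>.03)&(z<.055)&(abs(X[...,0]-.506)<.06)&(abs(X[...,1]-.4)<.06), yel=(H>24)&(H<36)&(S>140)&(abs(X[...,0]-.566)<.06)&(abs(X[...,1]-.39)<.1),
  plate=D&(z>.001)&(z<.02)&(S<60)&(V>110)&(abs(X[...,0]-.506)<.12)&(abs(X[...,1]-.4)<.12),ledge=(H>24)&(H<36)&(S>100)&(z>.12)&(z<.16)&(abs(X[...,1])<.15)).items():
    print(k,m.sum(),rect(X[m]) if m.sum()>4 else "")
want([.506,.401,.25],77.7-180); print(st()[0]["joints"].round(2))
E
```

```text
clock: 14.45
tcp_pos: [0.5623, -0.0453, 0.0701]
orientation: [3.13, 0.26, -0.023]
contact_force: [-17.3, -1.9, 14.7]
grip_width: -0.0002
gripper_force: 9.3
clock: 14.95
tcp_pos: [0.4828, -0.0582, 0.1287]
orientation: [-3.13, -0.26, 0.017]
contact_force: [0.7, -0.1, -0.4]
grip_width: -0.0
gripper_force: 0.0
clock: 15.45
tcp_pos: [0.4661, 0.0877, 0.2484]
orientation: [-3.13, -0.26, -0.007]
contact_force: [0.5, -0.6, -0.0]
grip_width: 0.0498
gripper_force: 0.0
green 74 (array([640.9, -29.6]), array([58.2, 11.5]), 9.36)
blue 114 (array([577.8, -39.8]), array([  7.6, 128.1]), 9.99)
cov 69 (array([506.7, 403.7]), array([70.5,  8.6]), 77.58)
yel 136 (array([565.8, 391.2]), array([129.3,  11. ]), 78.09)
plate 3598 (array([506. , 399.9]), array([239.6, 239.9]), 89.85)
ledge 86 (array([695.6, -19.5]), array([  4.8, 162.4]), 9.62)
t 15.5 tcp [464.2  95.2 248. ] shift cm [  9.43 -29.39  -0.06] turn [-6.00e-03  1.00e-03  1.96e+00] F [-0.5  6.   0.6] w 50.2 g 0.0
[-0.03  0.14 -0.33  1.98  0.05  1.02 -1.78]
```

The shuttle is home: the plate-to-ledge distance is 119.5 mm against about 119 expected, and it travelled 144 mm. Now the cover: centre about (506.5, 402.6), yaw -12.2°.

```bash
python3 -m crank '[[[0.6,-2,0],[0,0,0]],[[1.2,-3.6,0],[0,0,0]],[[1.2,-4,0],[0,0,0]],[[1.2,-4,0],[0,0,0]],[[1.2,-4,0],[0,0,0]]]' 5
python3 -m crank '[[[1.2,-4,0],[0,0,0]],[[1.2,-3.5,0],[0,0,0]],[[1,-2.5,0],[0,0,0]],[[0.5,-1.5,0],[0,0,0]],[[0,-0.3,0],[0,0,-0.1]]]'
python3 -m crank '[[[0,0,2],[0,0,-0.136]],[[0,0,3],[0,0,-0.136]],[[0,0,3],[0,0,-0.136]],[[0,0,3],[0,0,-0.136]],[[0,0,3],[0,0,-0.136]]]'
python3 -m crank '[[[0,0,2],[0,0,-0.136]],[[0,0,1],[0,0,-0.136]],[[0,0,0.5],[0,0,-0.136]],[[0,0,0],[0,0,0]],[[0,0,0],[0,0,0]]]'
python3 - <<'E'
from h import *
want([.5065,.4026,.016],77.8); print(st()[0]["joints"].round(2))
E
```

```text
clock: 16.0
tcp_pos: [0.4898, 0.2701, 0.2466]
orientation: [-3.131, -0.261, -0.001]
contact_force: [0.6, -1.2, -0.2]
grip_width: 0.0495
gripper_force: 0.0
clock: 16.5
tcp_pos: [0.508, 0.3935, 0.2462]
orientation: [-3.112, -0.423, 0.001]
contact_force: [-0.1, 0.8, 0.9]
grip_width: 0.0497
gripper_force: 0.0
clock: 17.0
tcp_pos: [0.5088, 0.3903, 0.1055]
orientation: [2.792, 1.438, 0.0]
contact_force: [0.7, -0.3, -1.1]
grip_width: 0.0499
gripper_force: 0.0
clock: 17.5
tcp_pos: [0.5088, 0.3909, 0.0717]
orientation: [2.452, 1.964, -0.0]
contact_force: [-0.2, -0.0, 0.5]
grip_width: 0.0498
gripper_force: 0.0
t 17.5 tcp [508.8 390.9  71.7] shift cm [ 1.09 -0.48  5.57] turn [ 0.     0.    -0.008] F [-0.2 -0.   0.5] w 49.8 g 0.0
[-0.32  0.68 -0.61  1.73  0.48  0.89 -1.36]
```

```bash
python3 -m crank '[[[0.6,-0.3,0],[0,0,-0.008]],[[0.5,-0.2,1],[0,0,0]],[[0,0,2],[0,0,0]],[[0,0,1.5],[0,0,0]],[[0,0,1],[0,0,0]]]'
python3 -m crank '[[[0,0,0],[0,0,0]],[[0,0,0],[0,0,0]],[[0,0,0],[0,0,0]],[[0,0,0],[0,0,0]],[[0,0,0],[0,0,0]]]' 0 80
python3 - <<'E'
from h import *
want([.5065,.4026,.0165],77.8)
E
```

```text
clock: 18.0
tcp_pos: [0.505, 0.403, 0.0149]
orientation: [2.44, 1.979, -0.003]
contact_force: [0.5, 0.7, 0.8]
grip_width: 0.0499
gripper_force: 0.0
clock: 18.5
tcp_pos: [0.5062, 0.4037, 0.0174]
orientation: [-2.44, -1.979, -0.002]
contact_force: [-0.1, 0.4, 2.3]
grip_width: 0.0104
gripper_force: 79.3
t 18.5 tcp [506.2 403.7  17.4] shift cm [-0.1   0.05  0.09] turn [ 0.001 -0.001  0.005] F [-0.1  0.4  2.3] w 10.4 g 79.3
```

Gripped. Now lift, turn to the station yaw and carry over.

```bash
python3 -m crank '[[[0,0,-1.5],[0,0,0]],[[0,0,-3.5],[0,0,0]],[[0,0,-5],[0,0,0]],[[0,0,-5],[0,0,0]],[[0,0,-5],[0,0,0]]]'
python3 -m crank '[[[0,0,-3],[0,0,-0.1]],[[0,0,-1],[0,0,-0.1]],[[0,0,0],[0,0,-0.1]],[[0,0,0],[0,0,-0.083]],[[-1.5,0,0],[0,0,0]]]'
python3 -m crank '[[[-3,0.3,0],[0,0,0]],[[-4.5,0.4,0],[0,0,0]],[[-4.5,0.4,0],[0,0,0]],[[-4.5,0.4,0],[0,0,0]],[[-4.5,0.4,0],[0,0,0]]]'
python3 -m crank '[[[-4.5,0.4,0],[0,0,0]],[[-4.5,0.4,0],[0,0,0]],[[-4.5,0.3,0],[0,0,0]],[[-4,0.2,0],[0,0,0]],[[-3,0,0],[0,0,0]]]'
python3 -m crank '[[[-1.5,0,0],[0,0,0]],[[0,0,0],[0,0,0]],[[0,0,0],[0,0,0]]]'
python3 - <<'E'
from h import *
a=np.radians(9.75);x=np.array([np.cos(a),np.sin(a)]);O=np.array([.5597,-.0449])
for th,tx,tz in((0,.12,.243),(.25,.128,.175)):
    c,s=np.cos(th),np.sin(th); X=tx-.0675*c+.0174*s; Z=tz+.0675*s+.0174*c
    want([*(O+X*x),Z],99.75,np.degrees(th))
print(st()[0]["joints"].round(2))
for n in("top","scene"):
    p,d,X=cloud(n); cv2.imwrite(f"pics/{n}6.png",p[:,:,::-1]); hsv=cv2.cvtColor(np.ascontiguousarray(p),cv2.COLOR_RGB2HSV);o,cc,R=st()
    m=(hsv[...,0]>24)&(hsv[...,0]<36)&(hsv[...,1]>120)&(X[...,2]>.2)&(X[...,2]<.3)&(abs(X[...,1])<.2)&(d>0)
    q=X[m]; print(n,m.sum(),rect(q) if m.sum()>4 else "", np.percentile((q-cc)@R*1000,[2,50,98],axis=0).round(1).tolist())
E
```

```text
clock: 19.0
tcp_pos: [0.5051, 0.4027, 0.2191]
orientation: [2.44, 1.979, -0.001]
contact_force: [0.8, 0.4, -3.4]
grip_width: 0.0103
gripper_force: 78.6
clock: 19.5
tcp_pos: [0.5068, 0.3898, 0.2573]
orientation: [-2.013, -2.41, -0.001]
contact_force: [-0.5, 0.9, -3.1]
grip_width: 0.0108
gripper_force: 78.6
clock: 20.0
tcp_pos: [0.5635, 0.1817, 0.2568]
orientation: [2.022, 2.403, -0.002]
contact_force: [1.0, -0.6, -3.0]
grip_width: 0.0103
gripper_force: 78.6
clock: 20.5
tcp_pos: [0.6117, -0.0197, 0.2566]
orientation: [2.026, 2.4, -0.003]
contact_force: [1.4, -0.5, -4.0]
grip_width: 0.0105
gripper_force: 78.6
clock: 20.8
tcp_pos: [0.6142, -0.0281, 0.2568]
orientation: [-2.018, -2.406, -0.001]
contact_force: [-0.2, 0.8, -2.8]
grip_width: 0.0107
gripper_force: 78.6
t 20.8 tcp [614.2 -28.1 256.8] shift cm [-0.73 -0.41 -0.36] turn [-0.    -0.001  0.005] F [-0.2  0.8 -2.8] w 10.7 g 78.6
t 20.8 tcp [614.2 -28.1 256.8] shift cm [-0.75  1.04  4.82] turn [ 0.25  -0.     0.005] F [-0.2  0.8 -2.8] w 10.7 g 78.6
[ 0.47  0.45 -0.72  1.64  0.31  1.17 -0.14]Traceback (most recent call last):
  File "<stdin>", line 10, in <module>
    return _quantile_unchecked(
        a, q, axis, out, overwrite_input, method, keepdims, weights)
    return _ureduce(a,
                    func=_quantile_ureduce_func,
    ...<5 lines>...
                    overwrite_input=overwrite_input,
                    method=method)
    r = func(a, **kwargs)
    result = _quantile(arr,
                       quantiles=q,
    ...<2 lines>...
                       out=out,
                       weights=wgt)
    slices_having_nans = np.isnan(arr[-1, ...])
                                  ~~~^^^^^^^^^
IndexError: index -1 is out of bounds for axis 0 with size 0
```

```bash
python3 -m crank '[[[-0.4,0.4,1],[0,0,0.005]],[[-0.35,0.4,1.8],[0,0,0]],[[0,0.1,1.5],[0,0,0]],[[0,0,0.5],[0.05,0,0]],[[0,0,0],[0.1,0,0]]]'
python3 -m crank '[[[0,0,0],[0.1,0,0]],[[0,0,0],[0,0,0]],[[0,0,0],[0,0,0]]]'
cat > w.py <<'E'
from h import *
import sys
a=np.radians(9.75);x=np.array([np.cos(a),np.sin(a)]);O=np.array([.5597,-.0449])
tx,tz,th=map(float,sys.argv[1:4]); c,s=np.cos(th),np.sin(th); X=tx-.0675*c+.0174*s; Z=tz+.0675*s+.0174*c
o,p,R=st(); T=p+R@[0,.0675,.0174]; N=p+R@[0,-.0675,.0174]
for n,q in(("tip",T),("near",N)): d=q[:2]-O; print(n,"station mm",(np.array([d@x,-d[0]*x[1]+d[1]*x[0],q[2]])*1000).round(1))
want([*(O+X*x),Z],99.75,np.degrees(th))
E
python3 w.py .126 .1255 .25
python3 - <<'E'
from h import *
for n in("scene","top"):
    p,d,X=cloud(n); cv2.imwrite(f"pics/{n}7.png",p[:,:,::-1]); hsv=cv2.cvtColor(np.ascontiguousarray(p),cv2.COLOR_RGB2HSV);o,cc,R=st()
    m=(hsv[...,0]>24)&(hsv[...,0]<36)&(hsv[...,1]>120)&(X[...,2]>.15)&(X[...,2]<.3)&(abs(X[...,1])<.2)&(d>0)
    q=X[m]; print(n,m.sum()); 
    if len(q)>5: print(rect(q),np.percentile((q-cc)@R*1000,[2,50,98],axis=0).round(1).tolist())
cv2.imwrite("pics/v7.png",cv2.resize(cv2.imread("pics/scene7.png")[130:310,200:400],None,fx=3,fy=3))
E
```

```text
clock: 21.35
tcp_pos: [0.6228, -0.0359, 0.2062]
orientation: [-1.957, -2.321, 0.183]
contact_force: [-0.6, -0.8, -3.3]
grip_width: 0.0105
gripper_force: 78.8
clock: 21.65
tcp_pos: [0.6248, -0.0345, 0.2067]
orientation: [-1.911, -2.269, 0.285]
contact_force: [-0.9, 0.3, -2.9]
grip_width: 0.0104
gripper_force: 79.0
tip station mm [127.1  -0.7 173.1]
near station mm [ -3.7  -0.8 206.5]
t 21.65 tcp [624.8 -34.5 206.7] shift cm [0.07 1.08 4.64] turn [-0.    -0.001  0.001] F [-0.9  0.3 -2.9] w 10.4 g 79.0
scene 78
(array([688.3, -68.4]), array([12.2, 47.9]), 10.35) [[-65.1, 56.8, 11.4], [-43.7, 63.0, 14.5], [-20.7, 68.9, 17.3]]
top 0
```

View pics/v7.png

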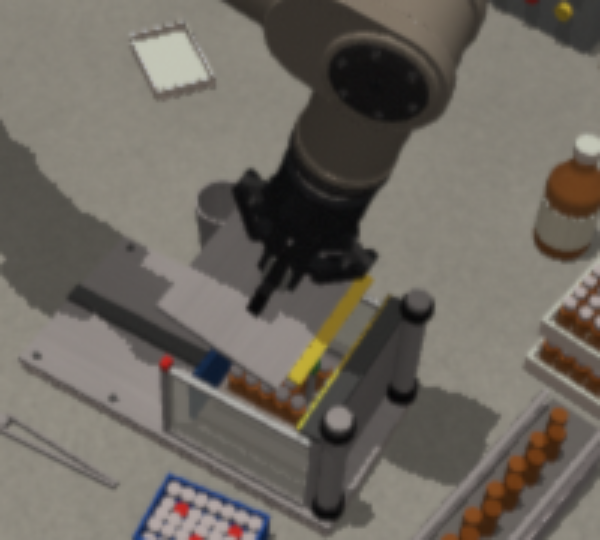

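The cover hangs tilted, yellow lip (330,330) down and just short of the ledge's yellow edge (345,360), square to it. Now I lower it to lip height.

```bash
python3 -m crank '[[[0,0.2,1],[0,0,0]],[[0,0.3,1.3],[0,0,0]],[[0,0.3,1.2],[0,0,0]],[[0,0.2,0.8],[0,0,0]],[[0,0,0],[0,0,0]]]'
python3 w.py .134 .1255 .25
```

```text
clock: 22.25
tcp_pos: [0.6229, -0.0357, 0.1626]
orientation: [-1.911, -2.267, 0.288]
contact_force: [-0.3, -0.7, -3.1]
grip_width: 0.0106
gripper_force: 78.9
tip station mm [124.8  -1.6 128.8]
near station mm [ -5.9  -1.6 162.6]
t 22.25 tcp [622.9 -35.7 162.6] shift cm [0.16 0.97 0.11] turn [-0.003 -0.    -0.   ] F [-0.3 -0.7 -3.1] w 10.6 g 78.9
```

```bash
python3 -m crank '[[[0.1,0.25,0.03],[0,0,0]],[[0.05,0.25,0.03],[0,0,0]],[[0,0.25,0.03],[0,0,0]],[[0,0.25,0.03],[0,0,0]],[[0,0,0],[0,0,0]]]'
python3 w.py .1455 .1255 .25
```

```text
clock: 22.75
tcp_pos: [0.6334, -0.0321, 0.1609]
orientation: [-1.912, -2.269, 0.285]
contact_force: [-0.2, 0.0, -3.5]
grip_width: 0.0104
gripper_force: 79.1
tip station mm [1.359e+02 1.000e-01 1.273e+02]
near station mm [5.100e+00 1.000e-01 1.607e+02]
t 22.75 tcp [633.4 -32.1 160.9] shift cm [-0.01  0.98 -0.06] turn [ 0. -0. -0.] F [-0.2  0.  -3.5] w 10.4 g 79.1
```

```bash
python3 -m crank '[[[0,0.25,-0.02],[0,0,0]],[[0,0.25,-0.02],[0,0,0]],[[0,0.25,-0.02],[0,0,0]],[[0,0,0],[0,0,0]]]'
python3 -m crank '[[[0,0.15,-0.02],[0,0,0]],[[0,0.15,-0.02],[0,0,0]],[[0,0,0],[0,0,0]]]'
python3 w.py .1465 .1255 .25
```

```text
clock: 23.15
tcp_pos: [0.6406, -0.0309, 0.1595]
orientation: [-1.912, -2.269, 0.285]
contact_force: [0.6, 0.1, -3.3]
grip_width: 0.0108
gripper_force: 79.1
clock: 23.45
tcp_pos: [0.6434, -0.0305, 0.1592]
orientation: [-1.912, -2.269, 0.285]
contact_force: [0.5, 0.0, -2.8]
grip_width: 0.0108
gripper_force: 79.1
tip station mm [146.1   0.  125.7]
near station mm [1.530e+01 1.000e-01 1.591e+02]
t 23.45 tcp [643.4 -30.5 159.2] shift cm [-0.01  0.05  0.01] turn [ 0. -0. -0.] F [ 0.5  0.  -2.8] w 10.8 g 79.1
```

I probe forward for the end wall to fix the depth.

```bash
python3 -m crank '[[[0,0.1,-0.025],[0,0,0]],[[0,0.1,-0.025],[0,0,0]],[[0,0,0],[0,0,0]]]'
python3 -m crank '[[[0,0.1,-0.025],[0,0,0]],[[0,0.1,-0.025],[0,0,0]],[[0,0,0],[0,0,0]]]'
python3 w.py .1465 .1255 .25
```

```text
clock: 23.75
tcp_pos: [0.6454, -0.0301, 0.1593]
orientation: [-1.912, -2.269, 0.285]
contact_force: [0.3, 0.8, -3.8]
grip_width: 0.0106
gripper_force: 79.1
clock: 24.05
tcp_pos: [0.647, -0.0299, 0.1592]
orientation: [-1.912, -2.268, 0.286]
contact_force: [-1.5, 0.2, -3.1]
grip_width: 0.0103
gripper_force: 79.2
tip station mm [149.7  -0.  125.6]
near station mm [ 18.9  -0.  159.1]
t 24.05 tcp [647.  -29.9 159.2] shift cm [ 0.   -0.3   0.09] turn [-0.001  0.    -0.   ] F [-1.5  0.2 -3.1] w 10.3 g 79.2
```

End wall felt at 149.7 mm (150 nominal). I back off 3 mm and swing down about the lip.

```bash
python3 -m crank '[[[0,-0.15,0.04],[0,0,0]],[[0,-0.15,0.04],[0,0,0]],[[0,-0.04,0.17],[-0.025,0,0]],[[0,-0.08,0.34],[-0.05,0,0]],[[0,-0.08,0.34],[-0.05,0,0]]]'
python3 w.py .1465 .1255 .12
python3 -m crank '[[[0,-0.08,0.33],[-0.05,0,0]],[[0,-0.04,0.17],[-0.025,0,0]],[[0,0,0],[0,0,0]]]'
python3 w.py .1465 .1255 0
```

```text
clock: 24.55
tcp_pos: [0.6408, -0.0307, 0.1512]
orientation: [-1.971, -2.339, 0.143]
contact_force: [1.2, 0.7, -3.6]
grip_width: 0.0105
gripper_force: 79.1
tip station mm [147.2   0.2 125.7]
near station mm [ 13.2   0.2 142.2]
t 24.55 tcp [640.8 -30.7 151.2] shift cm [-0.02 -0.07  0.05] turn [-0.003 -0.     0.   ] F [ 1.2  0.7 -3.6] w 10.5 g 79.1
clock: 24.85
tcp_pos: [0.6379, -0.0318, 0.1465]
orientation: [-2.004, -2.377, 0.061]
contact_force: [0.1, -0.1, -2.9]
grip_width: 0.0104
gripper_force: 79.0
tip station mm [145.8  -0.4 125.7]
near station mm [ 11.   -0.3 132.6]
t 24.85 tcp [637.9 -31.8 146.5] shift cm [ 0.04 -0.01  0.36] turn [-0.051  0.001 -0.   ] F [ 0.1 -0.1 -2.9] w 10.4 g 79.0
```

```bash
python3 -m crank '[[[0,0,0.15],[-0.025,0,0]],[[0,0,0.13],[-0.02,0,0]],[[0,0,0],[0,0,0]],[[0,0,0],[0,0,0]]]'
python3 w.py .1465 .125 0
```

```text
clock: 25.25
tcp_pos: [0.6388, -0.0313, 0.1438]
orientation: [-2.023, -2.399, 0.007]
contact_force: [-0.0, 0.0, -3.5]
grip_width: 0.0103
gripper_force: 79.0
tip station mm [147.7  -0.  126. ]
near station mm [ 12.7   0.  126.7]
t 25.25 tcp [638.8 -31.3 143.8] shift cm [-0.   -0.13  0.14] turn [-0.005  0.    -0.   ] F [-0.   0.  -3.5] w 10.3 g 79.0
```

```bash
python3 -m crank '[[[0,-0.05,0.1],[-0.005,0,0]],[[0,-0.05,0.08],[0,0,0]],[[0,0,0],[0,0,0]]]'
python3 w.py .1465 .125 0
```

```text
clock: 25.55
tcp_pos: [0.6385, -0.0312, 0.1424]
orientation: [2.024, 2.401, 0.002]
contact_force: [0.5, 0.1, 0.7]
grip_width: 0.0104
gripper_force: 79.6
tip station mm [1.475e+02 1.000e-01 1.251e+02]
near station mm [ 12.5   0.2 124.9]
t 25.55 tcp [638.5 -31.2 142.4] shift cm [-0.02 -0.09  0.  ] turn [ 0.001  0.    -0.   ] F [0.5 0.1 0.7] w 10.4 g 79.6
```

Flat on the walls and the weight is taken. Now I release, rise and check.

```bash
python3 -m crank '[[[0,0,0],[0,0,0]],[[0,0,0],[0,0,0]],[[0,0,0],[0,0,0]],[[0,0,0],[0,0,0]]]' 3
python3 -m crank '[[[0,0,-0.7],[0,0,0]],[[0,0,-2],[0,0,0]],[[0,0,-4],[0,0,0]],[[0,0,-4],[0,0,0]],[[0,0,-3],[0,0,0]]]'
python3 -m crank '[[[0,-4,0],[0,0,0]],[[0,-5,0],[0,0,0]],[[0,-5,0],[0,0,0]],[[0,-4,0],[0,0,0]],[[3,0,0],[0,0,0]]]'
python3 -m crank '[[[5,0,0],[0,0,0]],[[5,0,0],[0,0,0]],[[5,0,0],[0,0,0]],[[4,0,0],[0,0,0]],[[0,0,0],[0,0,0]]]'
python3 - <<'E'
from h import *
ims=[]
for n,b in(("scene",(150,300,190,370)),("top",(115,265,240,380))):
    p,d,X=cloud(n); ims.append(cv2.resize(p[b[0]:b[1],b[2]:b[3],::-1],(390,390)))
    a=np.radians(9.75);x=np.array([np.cos(a),np.sin(a)]);q=X[...,:2]-[.5597,-.0449]; u=q@x;v=q@[-x[1],x[0]]
    S=np.zeros((3,)); 
    for lo,hi in((.015,.03),(.055,.065),(.095,.105),(.12,.13)):
        m=(u>lo)&(u<hi)&(abs(v)<.07)&(d>0)&(abs(v)>.045); print(n,lo,m.sum(),np.median(X[...,2][m]).round(4))
cv2.imwrite("pics/v9.png",np.hstack(ims))
E
```

```text
clock: 25.95
tcp_pos: [0.6378, -0.0314, 0.1419]
orientation: [2.025, 2.402, 0.0]
contact_force: [0.3, -0.7, -0.6]
grip_width: 0.0299
gripper_force: 0.0
clock: 26.45
tcp_pos: [0.6384, -0.031, 0.2822]
orientation: [2.023, 2.401, 0.003]
contact_force: [-0.2, 0.0, -0.0]
grip_width: 0.0299
gripper_force: 0.0
clock: 26.95
tcp_pos: [0.4511, -0.0374, 0.2785]
orientation: [2.035, 2.392, -0.009]
contact_force: [1.0, -0.3, -0.1]
grip_width: 0.0298
gripper_force: 0.0
clock: 27.45
tcp_pos: [0.4215, 0.1612, 0.2802]
orientation: [-2.013, -2.412, -0.005]
contact_force: [0.0, -0.7, 0.4]
grip_width: 0.0299
gripper_force: 0.0
scene 0.015 82 0.1307
scene 0.055 57 0.1311
scene 0.095 57 0.1306
scene 0.12 60 0.1309
top 0.015 104 0.1313
top 0.055 54 0.132
top 0.095 61 0.1316
top 0.12 58 0.1319
```

View pics/v9.png

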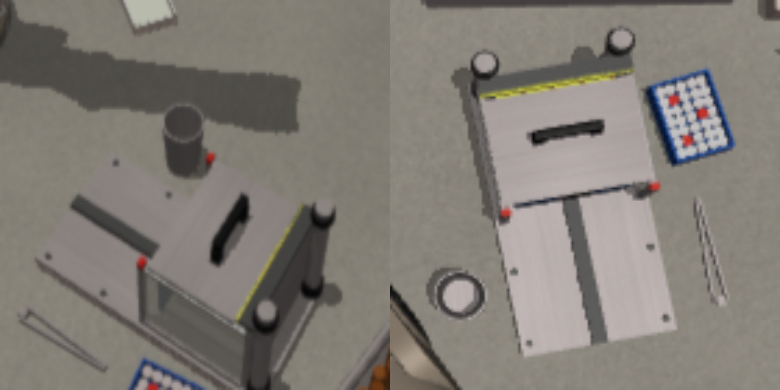

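The cover lies flat, its top at 131 mm along its whole length. The lip is under the ledge's yellow edge (560,85), and the near edge is behind both red stops (505,213) and (655,187). Bystanders haven't moved.

```bash
python3 -c "
from bench import r; print(r.hand_in())"
```

```text
the job is handed in; nothing more can be done
None
```

The tray is in the shuttle, the shuttle is fully home, and the cover is shut flat with its lip under the ledge; I handed the job in at about 27.6 s of the 72 s allowed.

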